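# Thread glazed totem rings onto their spindle

### The job

Take the three glazed rings off the sloping drying rack and thread them onto the upright steel spindle of the totem stand in order of size: largest at the bottom, smallest on top, each with the face up that is up now. The cork seat on the spindle slides stiffly: press the stack down firmly until the seat is fully down on the base and the rings lie flat on one another, but do not slam or force the pottery, and leave the jar, beaker and cone where they stand. Let go of everything at the end.

Things in the scene. Friction and masses are not known exactly. Their poses are not given: they have to be found in the camera images.
- ring_large: Terracotta-brown glazed ring, outer diameter 62 mm, bore 17 mm, 12 mm thick, about 67 g. On one of the rack's three pegs (which varies), flat on the slope. Hand-made: its bore lies about 4.5 mm off the rim's centre, the direction differs from ring to ring. Origin: centre of the outer rim, on its underside; z is its axis, away from the board.
- ring_medium: Blue glazed ring, outer diameter 50 mm, off-centre bore 17 mm, 12 mm thick, about 42 g. Origin, axes and start as for the large ring.
- ring_small: White glazed ring, outer diameter 38 mm, off-centre bore 17 mm, 12 mm thick, about 25 g. Origin, axes and start as for the large ring.
- rack: Fixed plywood drying rack, 300 mm wide along its y. Its flat board, 130 mm up the slope, faces the rack's +x side (away from the robot, at yaw 0) and slopes 30 degrees from level: outward normal (0.5, 0, 0.866) in the rack's frame. Nothing but the three pegs rises above the face. Origin: on the table, 80 mm below the middle peg's foot.
- peg1 (a point): Foot of the rack's middle peg, on the sloping face. Three wooden pegs, 7 mm thick, stand out 10 mm square to the face, 100 mm apart along the rack's y, one ring on each. Rings come off square to the face, so the tool must tilt 30 degrees either to grasp a ring squarely or to level it later.
- stand: Fixed totem stand: dark round wooden base, diameter 110 mm, 12 mm high, with an upright steel spindle, 14 mm thick, in its middle, nearly square-ended (1 mm chamfer). Origin: centre of the base's underside; z is the spindle's axis. Seat fully down, the undersides of bottom, middle and top rings end at z = 0.018, 0.030 and 0.042 m in this frame.
- spindle_tip (a point): Centre of the spindle's top end, 64 mm above the stand's underside. It is 1.5 mm slack all round in the rings' bores, so feel for the bore.
- seat (a joint): Cork seat on the spindle: disc of diameter 36 mm, 6 mm thick, on which the rings rest. 0 = top of travel (upper face 43 mm above the stand's underside), 0.025 m = fully down (upper face 18 mm above it). Starts 0 to 12 mm down, slides stiffly (about 8 N friction, no spring) and stays where left; the rings' weight does not move it.
- glaze_jar: Green glass jar, diameter 60 mm, 90 mm high, bystander. Origin: centre of its underside.
- beaker: White ceramic beaker, rim diameter 72 mm, 100 mm high, bystander. Origin: centre of its underside.
- cone: Terracotta cone, foot diameter 72 mm, 130 mm high, bystander. Origin: centre of its underside.
Things that resemble listed ones, but are neither listed nor needed, are in the scene too. Leave any black or white look-alike of the ring_large alone. What is shaped like the ring_small but black or green is not meant.

How it is judged:
By the outcome, as a careful person would: the job done as asked, in the order asked, and still so for the second after the job is handed in, with the robot touching nothing.
It also fails if it takes over 72 s, if anything falls off the work surface, if the arm or the gripper's body presses on something with over 40 N, if the wrist force passes 120 N, or if a joint passes its speed limit or range.

### The arm

A 7-joint arm with a two-finger parallel gripper is mounted at the origin on the work surface. World frame = base frame: x ahead of the robot, y to its left, z up, the work surface at z = 0. Lengths are in m, angles in rad, forces in N, time in s.
With the tool pointing down it reaches from about 0.425 to 0.95 m from the base axis. Payload 4.7 kg.
Tool frame: the origin (TCP) lies where the fingers leave the gripper's body, on its centre line; the fingertips stand 73 mm ahead of it and the grasp point (between the pads) lies 54 mm ahead of it; z points along the fingers, y is the line along which they close (so a half turn about z gives the same grasp; the last joint's range is limited). The gripper opens to 85 mm and grips with 20 to 120 N. Pads are 22 mm wide; open, the fingers measure 114 mm over their backs; the gripper's body (76 mm by 85 mm) begins 54 mm behind the grasp point. The pads swing forward as they close: fully open they stand 13 mm farther back than shut.
Start: joints at [-1.24, 0.469, -0.049, 1.532, 0.024, 1.141, -0.082], TCP at [0.238, 0.632, 0.304] pointing down, gripper open.
Joint ranges: [-2.59, 2.59], [-0.33, 1.99], [-1.39, 1.29], [0.1, 2.45], [-1.04, 4.18], [0.21, 1.99], [-2.66, 2.66]. Speed limits (rad/s): [2.57, 2.57, 3.14, 3.14, 3.14, 3.14, 3.14].

### API

Orientations are given as a unit quaternion [w, x, y, z].
In Python, from plant import r gives the robot as it stands.
- The arm moves only by the shell command python3 -m crank 'ROWS' [FORCE]. ROWS is JSON, one flat list of numbers, 7 for each row, row after row: the shift along the tool's x, y, z in cm, then the turn, a rotation vector about the tool's x, y, z in rad, then the closure, from 0 (fully open) to 1 (shut). A call has 1 to 5 rows; each row shifts and turns the commanded pose from where the row before left it, along the tool's axes as they then stand; what a row does not reach is not made up. A row lasts 1/8 s, in which the tool goes at most 62.5 mm and 10.7 degrees, less where a joint would pass 70% of its speed; a pose out of reach is approached as far as the arm can. A call with a gripper value outside its range is refused whole. The fingers move at their own pace and stop on an object; FORCE is the grip in N (left out, the last holds). Time passes only in rows, so rows that do not move let the fingers close. It gives the time, the measured TCP pose, the force, the opening and the grip force at its end, in the units of the state.
- r.get_state(): the state, without advancing time (a new reading comes with each control period).
- r.get_image(name): name is "scene" or "top"; returns the picture (420x560x3 uint8, red, green, blue); there is no depth.
- r.camera_model(name): a dict with "fx", "fy", "cx", "cy" (pixels), "R" (3x3) and "t" (3): a world point X has camera coordinates R X + t. Camera axes: x right, y down, z forward; pixel columns grow to the right and rows downward; lengths in m; the calibration is good to about 2 mm. A picture is of the moment at which its call begins. camera_model takes no time and is no camera call.
- r.close_job(): hands the job in; it is judged then, once.
The state is a dict: "clock": time; "qpos": joint angles; "qd": joint speeds; "joint_efforts": joint torques, N m; "ee_pos": TCP position; "tcp_rot": TCP orientation; "contact_force": force on the tool from outside, world axes, zero at the start; "torque": the same for the moment, N m; "width": opening from 0.0 (shut) to 1.0 (fully open); "grasp_force": force on a finger pad.
Only numpy, scipy, OpenCV 4.12 (cv2) and the standard library are available. Lean on these libraries where they do the work, as an engineer would, in place of code of your own. Each camera call takes 0.05 s, during which the arm holds its last target. There are 200 camera calls.

## Working session

There is one attempt and no reset: what is moved stays moved. The work goes in short steps, Python scripts to look and compute and a shell command to move; the robot and the scene stay as the last step left them, time stands still between calls to the robot, and variables do not carry over. Pictures are saved under pics/ and viewed, at most 10 in all, crops included, and the job is handed in when it is done.

```bash
ls; mkdir -p pics
python3 - <<'E'
from plant import r
import cv2,numpy as np
for n in("scene","top"):
    im=r.get_image(n); cv2.imwrite(f"pics/{n}0.png",im[:,:,::-1])
    m=r.camera_model(n); print(n,{k:np.round(v,4).tolist() for k,v in m.items()})
s=r.get_state(); print(s)
E
```

```text
pics
scene {'fx': 444.317, 'fy': 444.317, 'cx': 283.8517, 'cy': 212.1619, 'R': [[-0.0543, 0.9985, 0.0122], [0.7748, 0.0498, -0.6303], [-0.6299, -0.0248, -0.7763]], 't': [0.0218, -0.4079, 1.212]}
top {'fx': 515.3905, 'fy': 515.3905, 'cx': 272.8202, 'cy': 208.2416, 'R': [[-0.0349, -0.9994, -0.0042], [-0.9782, 0.035, -0.2047], [0.2047, -0.003, -0.9788]], 't': [0.0294, 0.5753, 0.987]}
{'clock': 0.1, 'qpos': array([-1.23989207,  0.46939778, -0.04861584,  1.53355824,  0.0241135 ,
        1.1410278 , -0.08230897]), 'qd': array([ 0.00073068, -0.0036664 ,  0.0022365 , -0.00419384,  0.00041949,
       -0.001198  ,  0.00186558]), 'joint_efforts': array([ 2.48871938e-04, -5.11514354e+01, -4.72258811e-02, -2.38389498e+01,
        1.07235974e-02,  4.43552417e-03,  1.24112279e-05]), 'ee_pos': array([0.23749688, 0.63141671, 0.30294826]), 'tcp_rot': array([-1.28783404e-04,  1.78911584e-01,  9.83864742e-01, -8.93244903e-04]), 'contact_force': array([ 0.52734725, -0.29959797, -0.51583946]), 'torque': array([-0.01530025,  0.02789525, -0.0039984 ]), 'grasp_force': 0.0, 'width': 0.9995584304763535}
```

```bash
python3 -c "
import cv2
a=cv2.imread('pics/scene0.png');b=cv2.imread('pics/top0.png')
cv2.imwrite('pics/s0.png',cv2.resize(a,(800,600),interpolation=cv2.INTER_CUBIC));cv2.imwrite('pics/t0.png',cv2.resize(b,(800,600),interpolation=cv2.INTER_CUBIC))"
```

```text
(no output)
```

View pics/s0.png

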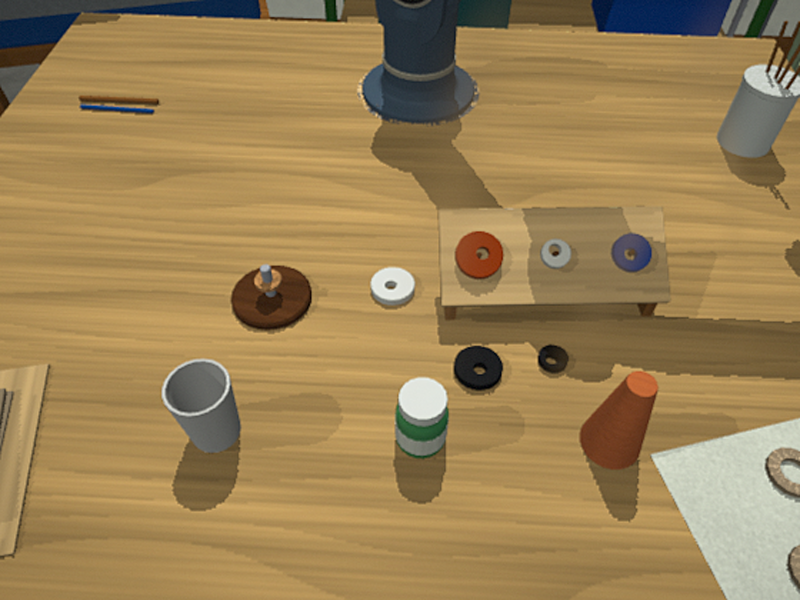

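View pics/t0.png

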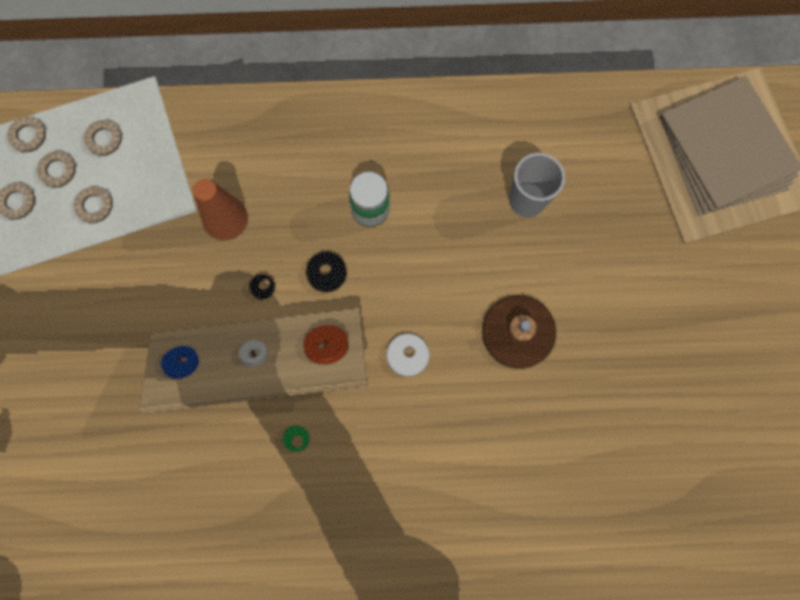

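The scene picture (800x600) shows, on the rack, the red-brown ring at (480,255), the small white one at (556,253) and the blue one at (631,252). The spindle tip is at (265,268). The top picture shows the same things at (326,344), (253,352), (180,361) and (525,326).

Possible mix-ups, at their scene pixels unless noted:
- white large ring on the table (392,286)
- black large ring (478,368)
- black small ring (552,359)
- green small ring (top picture, 296,438)
- clay rings on the paper

I choose the three on the rack.

```bash
cat > h.py <<'E'
import numpy as np,cv2
from plant import r
from scipy.spatial.transform import Rotation as Ro
M={n:r.camera_model(n) for n in("scene","top")}
def ray(n,p):
    m=M[n];R=np.array(m["R"]);t=np.array(m["t"])
    d=R.T@np.array([(p[0]-m["cx"])/m["fx"],(p[1]-m["cy"])/m["fy"],1]);return -R.T@t,d/np.linalg.norm(d)
def tri(ps,pt):
    A=np.zeros((3,3));b=np.zeros(3);L=[ray("scene",ps),ray("top",pt)]
    for o,d in L:
        P=np.eye(3)-np.outer(d,d);A+=P;b+=P@o
    X=np.linalg.solve(A,b);return X,[np.linalg.norm((np.eye(3)-np.outer(d,d))@(X-o))*1e3 for o,d in L]
def plane(n,p,z):
    o,d=ray(n,p);return o+d*(z-o[2])/d[2]
def proj(n,X):
    m=M[n];c=np.array(m["R"])@X+np.array(m["t"]);return np.array([c[0]/c[2]*m["fx"]+m["cx"],c[1]/c[2]*m["fy"]+m["cy"]])
K=8
def crop(im,c,h):
    c=np.array(c);x0,y0=(np.round(c)-h).astype(int);a=im[y0:y0+2*h,x0:x0+2*h]
    return cv2.resize(a,None,fx=K,fy=K,interpolation=cv2.INTER_CUBIC),np.array([x0,y0])
def blob(mask,o):
    """largest blob: filled centroid and largest hole centroid in image px"""
    cs,hi=cv2.findContours(mask.astype(np.uint8),cv2.RETR_CCOMP,cv2.CHAIN_APPROX_NONE)
    i=max((k for k in range(len(cs)) if hi[0][k][3]<0),key=lambda k:cv2.contourArea(cs[k]))
    f=lambda c:(lambda m:np.array([m["m10"],m["m01"]])/m["m00"])(cv2.moments(c))
    to=lambda p:(p+.5)/K-.5+o
    ch=[c for k,c in enumerate(cs) if hi[0][k][3]==i]
    hull=cv2.convexHull(cs[i]);h=max(ch,key=cv2.contourArea) if ch else None
    return to(f(hull)),cv2.contourArea(hull)/K**2,(to(f(h)),cv2.contourArea(h)/K**2) if h is not None else None
E
python3 - <<'E'
from h import *
S=cv2.imread('pics/scene0.png');T=cv2.imread('pics/top0.png')
k=.7
C={'L':((480,255),(326,344)),'M':((631,252),(180,361)),'S':((556,253),(253,352))}
row=[]
for n,(a,b) in C.items():
    res=[]
    for im,c,in((S,a),(T,b)):
        g,o=crop(im,np.array(c)*k,24);hsv=cv2.cvtColor(g,cv2.COLOR_BGR2HSV);H,s,v=cv2.split(hsv.astype(int))
        if n=='L':m=((H<9)|(H>170))&(s>150)
        if n=='M':m=(H>100)&(H<140)&(s>70)
        if n=='S':m=(s<60)
        m=m.astype(np.uint8);res.append(blob(m,o))
        v=g.copy();v[cv2.morphologyEx(m,cv2.MORPH_GRADIENT,np.ones((3,3)))>0]=(0,255,0);row.append(cv2.resize(v,(260,260)))
    X,e=tri(res[0][0],res[1][0]);print(n,X.round(4),np.round(e,1),[round(q[1]) for q in res])
    if res[0][2] and res[1][2]:
        B,e=tri(res[0][2][0],res[1][2][0]);print('  bore',B.round(4),np.round(e,1),[round(q[2][1]) for q in res],((B-X)*1e3).round(1))
cv2.imwrite('pics/c1.png',np.vstack([np.hstack(row[::2]),np.hstack(row[1::2])]))
cs=[((440,208),(359,309)),((440,305),(367,383)),((663,207),(148,337)),((668,302),(141,410))]
cs=[((440,208),(367,383)),((440,305),(359,309)),((663,207),(141,410)),((668,302),(148,337))]
P=[]
for a,b in cs:
    X,e=tri(np.array(a)*k,np.array(b)*k);P.append(X);print('corner',X.round(4),np.round(e,1))
P=np.array(P);y=(P[2]+P[3]-P[0]-P[1])/2;u=(P[0]+P[2]-P[1]-P[3])/2;print(np.linalg.norm(y),np.linalg.norm(u));nn=np.cross(u,y);nn/=np.linalg.norm(nn);print('n',nn,'yaw',np.degrees(np.arctan2(y[1],y[0])))
X,e=tri(np.array((265,268))*k,np.array((525,325))*k);print('tip',X.round(4),e)
# stand base
res=[]
for im,c in((S,(271,297)),(T,(519,331))):
    g,o=crop(im,np.array(c)*k,36);hs=cv2.cvtColor(g,cv2.COLOR_BGR2HSV);v=(hs[...,2]<105)&(hs[...,1]>80);res.append(blob(v.astype(np.uint8),o))
X,e=tri(res[0][0],res[1][0]);print('base',X.round(4),e,[q[1] for q in res])
E
```

```text
L [0.5138 0.1092 0.0553] [7.1 7.1] [6, 624]
  bore [0.5155 0.1111 0.0573] [6.7 6.7] [0, 48] [1.7 1.9 2. ]
M [0.4929 0.3044 0.0829] [4.6 4.6] [281, 445]
  bore [0.4969 0.3    0.0698] [0.3 0.3] [0, 15] [  4.   -4.5 -13.1]
S [0.5003 0.199  0.0866] [0. 0.] [350, 317]
  bore [0.4987 0.1966 0.0908] [0.6 0.6] [41, 12] [-1.6 -2.4  4.2]
corner [0.4512 0.0452 0.1108] [1.9 1.9]
corner [0.5635 0.0533 0.0457] [0.4 0.4]
corner [0.4269 0.3432 0.1086] [2.1 2.1]
corner [0.5341 0.3554 0.0398] [2.2 2.2]
0.3012562826130357 0.12896385074630465
n [-0.51579899 -0.05778428 -0.85475867] yaw 95.11363928890395
tip [ 0.5291 -0.1792  0.0622] [np.float64(0.28916487149626474), np.float64(0.28916487149625913)]
base [ 0.5305 -0.1795  0.0025] [np.float64(0.052601147556792766), np.float64(0.052601147556760146)] [2033.7265625, 2162.1171875]
```

View pics/c1.png

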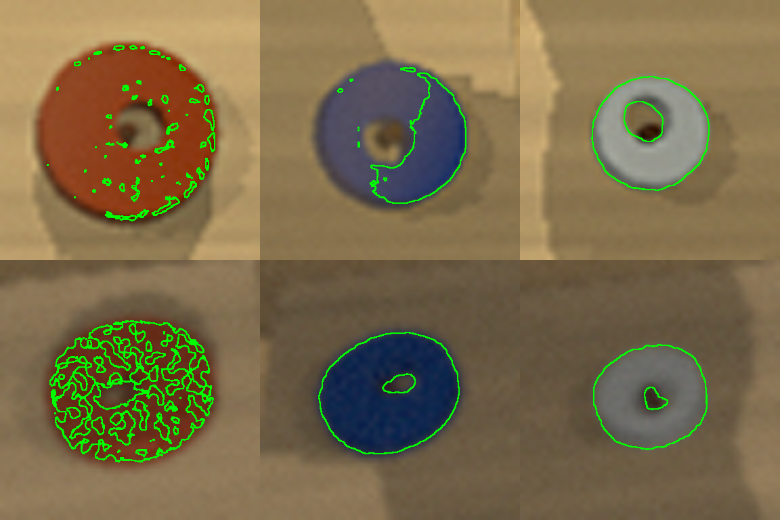

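The close crop confirms the choice: terracotta, blue and small white rings on the pegs. The masks need improving.

```bash
cat >> h.py <<'E'
def ringmask(g,n):
    lab=cv2.cvtColor(g,cv2.COLOR_BGR2LAB).astype(int);a,b=lab[...,1],lab[...,2]
    m={'L':a>146,'M':b<128,'S':b<136}[n].astype(np.uint8)
    return m
def seering(ims,n,C,h=24):
    res=[];vis=[]
    for im,c in zip(ims,C):
        g,o=crop(im,c,h);m=ringmask(g,n);res.append(blob(m,o))
        v=g.copy();v[cv2.morphologyEx(m,cv2.MORPH_GRADIENT,np.ones((3,3)))>0]=(0,255,0);vis.append(cv2.resize(v,(260,260)))
    return res,vis
E
python3 - <<'E'
from h import *
ims=[cv2.imread('pics/scene0.png'),cv2.imread('pics/top0.png')]
k=.7;row=[]
yaw=np.radians(5);n=np.array([.5*np.cos(yaw),.5*np.sin(yaw),.866]);ry=np.array([-np.sin(yaw),np.cos(yaw),0]);up=np.cross(n,ry)*-1
up=np.cross(ry,n)*-1
C={'L':((480,255),(326,344)),'M':((631,252),(180,361)),'S':((556,253),(253,352))}
R={}
for q,c in C.items():
    res,v=seering(ims,q,np.array(c)*k);row+=v
    X,e=tri(res[0][0],res[1][0]);R[q]=X;print(q,X.round(4),np.round(e,1),[round(w[1]) for w in res],'n.X',n@X)
    for i,cam in enumerate(M):
        if res[i][2]:
            # ray to ring mid plane
            f=lambda p:(lambda o,d:o+d*(n@(X-o))/(n@d))(*ray(cam,p));D=f(res[i][2][0])-f(res[i][0]);print('  bore off',cam,round(res[i][2][1]),'along rack y %.1f, downslope %.1f mm'%(D@ry*1e3,D@np.cross(ry,n)*1e3))
print(np.cross(ry,n))
cv2.imwrite('pics/c2.png',np.vstack([np.hstack(row[::2]),np.hstack(row[1::2])]))
E
```

```text
L [0.5085 0.0996 0.0869] [0.3 0.3] [848, 637] n.X 0.33286333428986076
  bore off scene 60 along rack y 4.3, downslope -1.6 mm
  bore off top 32 along rack y 4.1, downslope 0.3 mm
M [0.4915 0.2989 0.0865] [0.2 0.2] [568, 491] n.X 0.33277505593286943
  bore off scene 59 along rack y -2.9, downslope 2.1 mm
  bore off top 6 along rack y -3.7, downslope 3.8 mm
S [0.5002 0.1991 0.0863] [0.1 0.1] [328, 300] n.X 0.33255822882205366
  bore off scene 48 along rack y -2.5, downslope -4.8 mm
  bore off top 5 along rack y -2.8, downslope -3.0 mm
[ 0.86270461  0.07547687 -0.5       ]
```

View pics/c2.png

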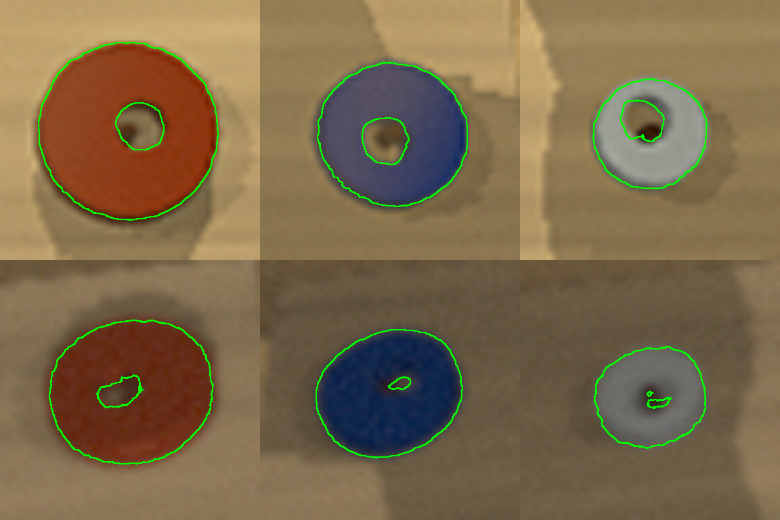

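```bash
cat >> h.py <<'E'
yaw=np.radians(5);NB=np.array([.5*np.cos(yaw),.5*np.sin(yaw),.8660]);RY=np.array([-np.sin(yaw),np.cos(yaw),0]);DS=np.cross(RY,NB)
def fr(z,y):
    z=z/np.linalg.norm(z);y=y-z*(z@y);y/=np.linalg.norm(y);return np.column_stack([np.cross(y,z),y,z])
RT=fr(-NB,RY); RD=fr(np.array([0,0,-1.]),RY)
RC={'L':np.array([.5085,.0996,.0869]),'M':np.array([.4915,.2989,.0865]),'S':np.array([.5002,.1991,.0863])}
def cur():
    s=r.get_state();q=s["tcp_rot"];return s["ee_pos"],Ro.from_quat(q,scalar_first=True),s
def plan(P,R,mm=45,deg=9,off=None):
    p,R0,s=cur();R=Ro.from_matrix(R);w=(R0.inv()*R).as_rotvec();d=np.asarray(P)-p
    n=max(1,int(np.ceil(max(np.linalg.norm(d)*1e3/mm,np.degrees(np.linalg.norm(w))/deg))))
    print('rows',n,'total tool shift cm',(R0.inv().apply(d)*100).round(2),'turn',w.round(3))
    for i in range(n):
        Ri=R0*Ro.from_rotvec(w*i/n);print(*(Ri.inv().apply(d/n)*100).round(2),*(w/n).round(4),sep=',')
E
python3 -c "
from h import *
plan(RC['L']+NB*.135,RT)"
```

```text
rows 15 total tool shift cm [-50.17 -37.3    9.98] turn [ 0.115  0.514 -0.437]
-3.34,-2.49,0.67,0.0077,0.0343,-0.0291
-3.29,-2.58,0.57,0.0077,0.0343,-0.0291
-3.23,-2.67,0.48,0.0077,0.0343,-0.0291
-3.17,-2.76,0.39,0.0077,0.0343,-0.0291
-3.1,-2.85,0.3,0.0077,0.0343,-0.0291
-3.02,-2.94,0.22,0.0077,0.0343,-0.0291
-2.94,-3.02,0.14,0.0077,0.0343,-0.0291
-2.86,-3.11,0.07,0.0077,0.0343,-0.0291
-2.77,-3.19,-0.01,0.0077,0.0343,-0.0291
-2.67,-3.27,-0.07,0.0077,0.0343,-0.0291
-2.57,-3.34,-0.14,0.0077,0.0343,-0.0291
-2.47,-3.42,-0.2,0.0077,0.0343,-0.0291
-2.36,-3.49,-0.26,0.0077,0.0343,-0.0291
-2.25,-3.56,-0.31,0.0077,0.0343,-0.0291
-2.13,-3.63,-0.36,0.0077,0.0343,-0.0291
```

```bash
python3 -m crank '[-3.34,-2.5,0.67,0.008,0.034,-0.029,0, -3.3,-2.6,0.57,0.008,0.034,-0.029,0, -3.2,-2.7,0.48,0.008,0.034,-0.029,0, -3.2,-2.8,0.4,0.008,0.034,-0.029,0, -3.1,-2.85,0.3,0.008,0.034,-0.029,0]' 30
python3 -m crank '[-3,-2.9,0.2,0.008,0.034,-0.029,0.15, -2.9,-3,0.1,0.008,0.034,-0.029,0.15, -2.9,-3.1,0.1,0.008,0.034,-0.029,0.15, -2.8,-3.2,0,0.008,0.034,-0.029,0.15, -2.7,-3.3,-0.1,0.008,0.034,-0.029,0.15]'
python3 -m crank '[-2.6,-3.3,-0.1,0.008,0.034,-0.029,0.15, -2.5,-3.4,-0.2,0.008,0.034,-0.029,0.15, -2.4,-3.5,-0.3,0.008,0.034,-0.029,0.15, -2.2,-3.6,-0.3,0.008,0.034,-0.029,0.15, -2.1,-3.6,-0.4,0.008,0.034,-0.029,0.15]'
python3 -c "
from h import *
plan(RC['L']+NB*.085,RT)"
```

```text
clock: 0.72
ee_pos: [0.3506, 0.454, 0.2702]
tcp_rot: [-0.088, 0.106, 0.99, -0.005]
contact_force: [0.1, -0.7, 0.3]
width: 1.0
grasp_force: 0.0
clock: 1.35
ee_pos: [0.4637, 0.2789, 0.2379]
tcp_rot: [-0.174, 0.032, 0.984, -0.009]
contact_force: [1.1, 0.2, 0.7]
width: 0.848
grasp_force: 0.0
clock: 1.98
ee_pos: [0.5769, 0.1038, 0.2059]
tcp_rot: [-0.257, -0.042, 0.965, -0.013]
contact_force: [-0.2, 1.0, -0.2]
width: 0.849
grasp_force: 0.0
rows 2 total tool shift cm [-0.01  0.2   5.23] turn [-0.003  0.002 -0.002]
-0.01,0.1,2.62,-0.0017,0.0011,-0.0009
-0.01,0.09,2.62,-0.0017,0.0011,-0.0009
```

```bash
python3 -m crank '[0,0.1,2.6,0,0,0,0.15, 0,0.1,2.6,0,0,0,0.15, 0,0,0,0,0,0,0.15, 0,0,0.3,0,0,0,0.15, 0,0,0.3,0,0,0,0.15]'
python3 -m crank '[0,0,0.3,0,0,0,0.15, 0,0,0.2,0,0,0,0.15, 0,0,0,0,0,0,0.15]'
python3 - <<'E'
from h import *
s,t=r.get_image("scene"),r.get_image("top")
cv2.imwrite('pics/a1.png',np.hstack([cv2.resize(i[y-50:y+50,x-50:x+50],(400,400))for i,(x,y) in((s[...,::-1],(336,178)),(t[...,::-1],(228,240)))]))
p,R,_=cur();print(((RC['L']-p)@RT*1e3).round(1))
E
```

```text
clock: 2.6
ee_pos: [0.5484, 0.1045, 0.1569]
tcp_rot: [-0.256, -0.041, 0.966, -0.013]
contact_force: [0.4, 0.6, 0.8]
width: 0.847
grasp_force: 0.0
clock: 2.98
ee_pos: [0.545, 0.1041, 0.1519]
tcp_rot: [-0.257, -0.041, 0.966, -0.013]
contact_force: [0.3, -0.1, 0.5]
width: 0.848
grasp_force: 0.0
[-0.5 -1.3 74.8]
```

View pics/a1.png

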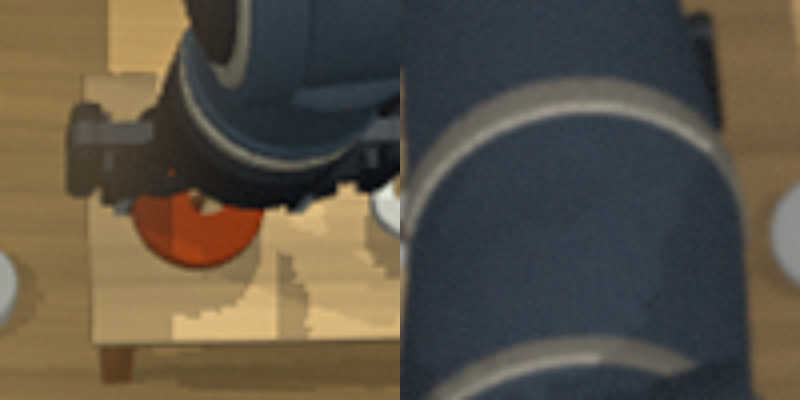

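The picture shows the fingers straddling the terracotta ring (about (195,230) in the crop), with no contact yet. I'll feel down to the board.

```bash
for i in 1; do python3 -m crank '[0,-0.13,0.25,0,0,0,0.15, 0,0,0.25,0,0,0,0.15, 0,0,0,0,0,0,0.15]'; python3 -m crank '[0,0,0.2,0,0,0,0.15, 0,0,0,0,0,0,0.15]';python3 -m crank '[0,0,0.2,0,0,0,0.15, 0,0,0,0,0,0,0.15]'; done
```

```text
clock: 3.45
ee_pos: [0.5425, 0.1025, 0.1473]
tcp_rot: [-0.257, -0.041, 0.965, -0.013]
contact_force: [0.5, 0.8, -0.4]
width: 0.852
grasp_force: 0.0
clock: 3.7
ee_pos: [0.5416, 0.1025, 0.1457]
tcp_rot: [-0.257, -0.041, 0.966, -0.013]
contact_force: [1.3, 1.0, -0.8]
width: 0.853
grasp_force: 0.0
clock: 3.95
ee_pos: [0.5406, 0.1024, 0.1439]
tcp_rot: [-0.257, -0.041, 0.966, -0.013]
contact_force: [-0.5, 0.1, -0.4]
width: 0.856
grasp_force: 0.0
```

```bash
python3 -m crank '[0,0,0.15,0,0,0,0.15, 0,0,0,0,0,0,0.15]'|egrep 'pos|force|width';python3 -m crank '[0,0,0.15,0,0,0,0.15, 0,0,0,0,0,0,0.15]'|egrep 'pos|force|width'; python3 -c "
from h import *
p,R,s=cur();print(((RC['L']-p)@RT*1e3).round(1),s['contact_force']@NB)"
```

```text
ee_pos: [0.5399, 0.1023, 0.1427]
contact_force: [-0.4, 0.1, 0.1]
width: 0.849
grasp_force: 0.0
ee_pos: [0.5392, 0.1022, 0.1414]
contact_force: [-0.1, -0.9, 0.6]
width: 0.849
grasp_force: 0.0
[-0.6  0.  62.6] 0.4685352340739056
```

```bash
python3 -m crank '[0,0,0,0,0,0,0.35, 0,0,0,0,0,0,0.35, 0,0,0,0,0,0,0.35, 0,0,0,0,0,0,0.35]' 40; python3 -c "
from h import *
p,R,s=cur();print(((RC['L']-p)@RT*1e3).round(1),s['contact_force']@NB)"
```

```text
clock: 4.95
ee_pos: [0.5399, 0.1019, 0.142]
tcp_rot: [-0.256, -0.041, 0.966, -0.013]
contact_force: [2.6, -2.1, 6.6]
width: 0.696
grasp_force: 43.4
[-0.3  0.5 63.4] 6.954875093792982
```

```bash
python3 -m crank '[0,0,-0.5,0,0,0,0.35, 0,0,-1.5,0,0,0,0.35, 0,0,-3,0,0,0,0.35]'|egrep 'pos|force|width'
cat >> h.py <<'E'
ST=np.array([.530,-.179,0]) # spindle axis
E
python3 - <<'E'
from h import *
T=ST+[0,0,.175]-RD@np.array([.001,.0043,0])
plan(T,RD)
ims=[r.get_image(n)[...,::-1] for n in M]
for n,im,c in zip(M,ims,((271,297),(519,331))):
    g,o=crop(im,np.array(c)*.7,36);hs=cv2.cvtColor(g,cv2.COLOR_BGR2HSV);v=(hs[...,2]<105)&(hs[...,1]>80);b=blob(v.astype(np.uint8),o)
    print(n,plane(n,b[0],.006).round(4),b[1])
E
```

```text
ee_pos: [0.5634, 0.1055, 0.185]
contact_force: [0.7, 0.6, 0.3]
width: 0.694
grasp_force: 43.9
rows 7 total tool shift cm [  4.39 -28.48   3.77] turn [-0.003 -0.523 -0.001]
0.63,-4.07,0.54,-0.0004,-0.0747,-0.0002
0.67,-4.07,0.49,-0.0004,-0.0747,-0.0002
0.7,-4.07,0.44,-0.0004,-0.0747,-0.0002
0.73,-4.07,0.38,-0.0004,-0.0747,-0.0002
0.76,-4.07,0.32,-0.0004,-0.0747,-0.0002
0.78,-4.07,0.26,-0.0004,-0.0747,-0.0002
0.8,-4.07,0.2,-0.0004,-0.0747,-0.0002
scene [ 0.5331 -0.1785  0.006 ] 1999.6171875
top [ 0.53   -0.1789  0.006 ] 2077.0390625
```

```bash
python3 -m crank '[0.63,-4.07,0.4,0,-0.075,0,0.35, 0.67,-4.07,0.35,0,-0.075,0,0.35, 0.7,-4.07,0.35,0,-0.075,0,0.35, 0.73,-4.07,0.35,0,-0.075,0,0.35, 0.76,-4.07,0.3,0,-0.075,0,0.35]'|egrep 'pos|force|width'
python3 -m crank '[0.78,-4.07,0.25,0,-0.075,0,0.35, 0.8,-4.07,0.2,0,-0.075,0,0.35, 0,0,0,0,0,0,0.35]'|egrep 'pos|force|width'
python3 - <<'E'
from h import *
T=ST+[0,0,.150]-RD@np.array([.001,.0043,0])
plan(T,RD)
s,t=r.get_image("scene"),r.get_image("top")
cv2.imwrite('pics/a2.png',np.hstack([cv2.resize(i[y-40:y+40,x-40:x+40],(400,400),interpolation=cv2.INTER_CUBIC)for i,(x,y) in((s[...,::-1],(188,180)),(t[...,::-1],(366,229)))]))
E
```

```text
ee_pos: [0.5422, -0.102, 0.1817]
contact_force: [0.7, 0.3, 0.0]
width: 0.693
grasp_force: 43.9
ee_pos: [0.5313, -0.1879, 0.1792]
contact_force: [-0.5, 0.6, -0.6]
width: 0.697
grasp_force: 43.9
rows 1 total tool shift cm [-0.03  0.48  2.92] turn [-0.005  0.004 -0.009]
-0.03,0.48,2.92,-0.0048,0.0037,-0.0087
```

View pics/a2.png

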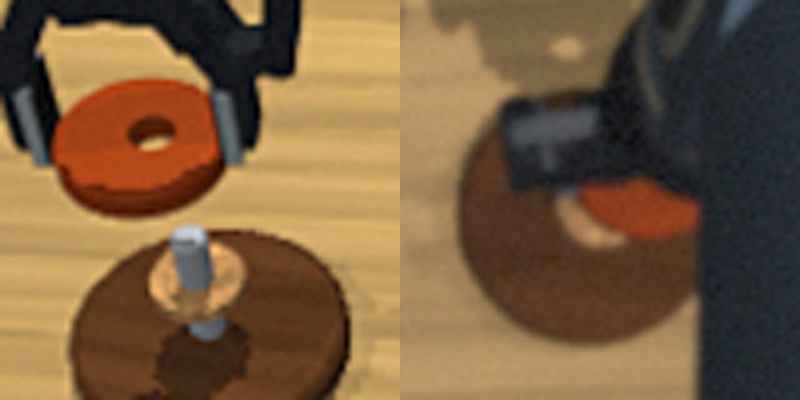

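```bash
cat >> h.py <<'E'
def bore(n,c,zoff=.0634,h=20):
    """bore centre in world (scene cam, plane at the held ring's mid height), and hull"""
    im=r.get_image("scene")[...,::-1];p,R,s=cur();g,o=crop(im,c,h);b=blob(ringmask(g,n),o);z=p[2]-zoff
    X=plane("scene",b[2][0],z);print('hole px',b[2][0].round(2),'area',b[2][1],'bore',X.round(4),'in tool mm',(R.inv().apply(X-p)*1e3).round(1));return X
def tip(c,h=8):
    im=r.get_image("scene")[...,::-1];g,o=crop(im,c,h);lab=cv2.cvtColor(g,cv2.COLOR_BGR2LAB).astype(int);return g,o,lab
E
python3 - <<'E'
from h import *
bore('L',(178,167))
g,o,lab=tip((187,190),14)
L=lab[...,0];b=lab[...,2]
m=((b<140)&(L>90)).astype(np.uint8)
cs,_=cv2.findContours(m,0,1);c=max(cs,key=cv2.contourArea);x,y,w,h=cv2.boundingRect(c);print('spindle bbox px',(np.array([x,y])/K+o).round(2),w/K,h/K)
for yy in range(y,y+h,8):
    xs=np.where(m[yy])[0];print(round(yy/K+o[1],1),(xs.min()/K+o[0]).round(2),(xs.max()/K+o[0]).round(2),L[yy,xs].mean().round())
print('tip guess',plane("scene",(186.1,186.6),.064), 'expected diam px',np.diff([proj("scene",ST+[0,-.007,.064]),proj("scene",ST+[0,.007,.064]),proj("scene",ST+[.007,0,.064]),proj("scene",ST+[-.007,0,.064])],axis=0).round(1))
E
```

```text
hole px [180.5  168.73] area 16.4296875 bore [ 0.5324 -0.1786  0.1158] in tool mm [ 1.5  4.2 63.4]
spindle bbox px [181.75 185.12] 9.0 13.25
185.1 185.88 186.75 195.0
186.1 183.12 188.75 203.0
187.1 182.25 189.62 195.0
188.1 181.75 189.62 184.0
189.1 181.75 189.38 133.0
190.1 182.38 189.62 116.0
191.1 182.88 189.75 108.0
192.1 183.0 190.0 105.0
193.1 183.25 190.25 107.0
194.1 183.5 190.38 107.0
195.1 183.88 190.62 106.0
196.1 184.12 190.25 106.0
197.1 184.38 189.75 107.0
198.1 186.62 187.62 109.0
tip guess [ 0.52808939 -0.17768227  0.064     ] expected diam px [[ 7.4  0.4]
 [-4.4  2.6]
 [ 1.4 -5.5]]
```

Run:
```python
from h import *
im=r.get_image("scene")[...,::-1]
cv2.imwrite('pics/a3.png',cv2.resize(im[150:200,155:215],(720,600),interpolation=cv2.INTER_CUBIC))
p,R,s=cur()
X=plane("scene",(178.3,166.6),p[2]-.0574);print((R.inv().apply(X-p)*1e3).round(1))
```

```text
[ 1.2  1.  57.4]
```

View pics/a3.png

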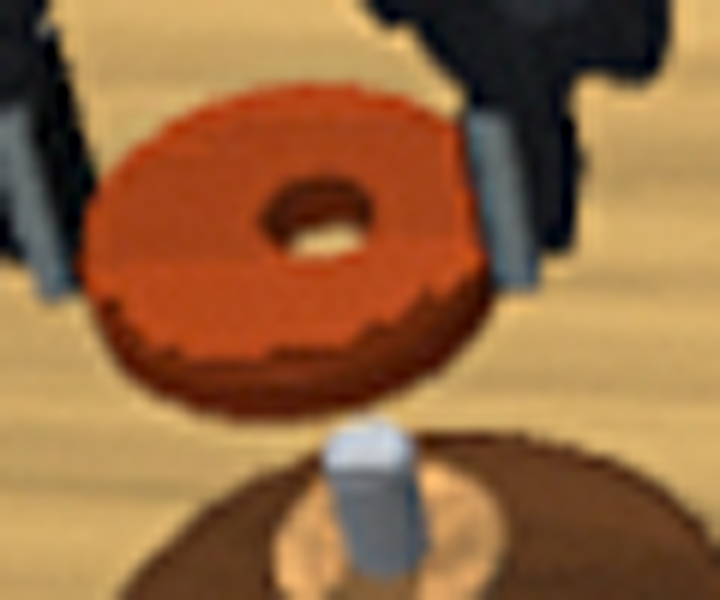

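Run:
```python
from h import *
p,R,s=cur()
X=plane("scene",(180.9,167.7),p[2]-.0574);print('bore in tool',(R.inv().apply(X-p)*1e3).round(1))
Tp=plane("scene",(185.6,187.1),.064);print('tip',Tp.round(4),'top cam tip',plane("top",(367,227.4),.064).round(4))
Y=np.array([*(Tp[:2]),p[2]-.0574])
print('shift needed',(R.inv().apply(Y-X)*1e3).round(1),p)
plan(p,RD)
```

```text
bore in tool [-1.6  5.9 57.4]
tip [ 0.5294 -0.1784  0.064 ] top cam tip [ 0.529  -0.1782  0.064 ]
shift needed [ 6.4 -1.6 -0. ] [ 0.53430659 -0.18210768  0.17923874]
rows 1 total tool shift cm [0. 0. 0.] turn [-0.003  0.005  0.002]
0.0,0.0,0.0,-0.003,0.0052,0.002
```

```bash
sed -i 's/^ST=.*/ST=np.array([.5292,-.1783,0])/' h.py
python3 - <<'E'
from h import *
plan(ST+[0,0,.138]-RD@np.array([.0002,.0046,0]),RD)
E
```

```text
rows 1 total tool shift cm [ 0.48 -0.02  4.12] turn [-0.003  0.005  0.002]
0.48,-0.02,4.12,-0.003,0.0052,0.002
```

```bash
python3 -m crank '[0.48,0,1.5,0,0.005,0,0.35, 0,0,1.5,0,0,0,0.35, 0,0,1.1,0,0,0,0.35, 0,0,0,0,0,0,0.35]'|egrep 'pos|force|width'
python3 -m crank '[0,0,0.2,0,0,0,0.35, 0,0,0.2,0,0,0,0.35,  0,0,0,0,0,0,0.35]'|egrep 'pos|force|width'
python3 -m crank '[0,0,0.2,0,0,0,0.35, 0,0,0,0,0,0,0.35]'|egrep 'pos|force|width'
python3 -c "
from h import *
plan(ST+[0,0,.13]-RD@np.array([.0002,.0046,0]),RD);print(cur()[2]['torque'])
bore('L',(183,178),zoff=.0634)
im=r.get_image('scene')[...,::-1]
cv2.imwrite('pics/a4.png',cv2.resize(im[155:205,155:215],(720,600),interpolation=cv2.INTER_CUBIC))"
```

```text
ee_pos: [0.5284, -0.1843, 0.1369]
contact_force: [-1.2, 0.2, -0.8]
width: 0.697
grasp_force: 43.9
ee_pos: [0.5291, -0.1846, 0.1345]
contact_force: [-0.7, -0.1, -1.1]
width: 0.694
grasp_force: 43.9
ee_pos: [0.529, -0.1846, 0.1323]
contact_force: [-1.0, 0.1, -0.3]
width: 0.696
grasp_force: 43.9
rows 1 total tool shift cm [-0.09  0.17  0.23] turn [-0.004  0.    -0.001]
-0.09,0.17,0.23,-0.0041,0.0002,-0.0007
[ 0.00558619 -0.04098443  0.02236844]
hole px [184.94 184.85] area 17.0703125 bore [ 0.5283 -0.179   0.069 ] in tool mm [ 0.3  5.9 63.4]
```

View pics/a4.png

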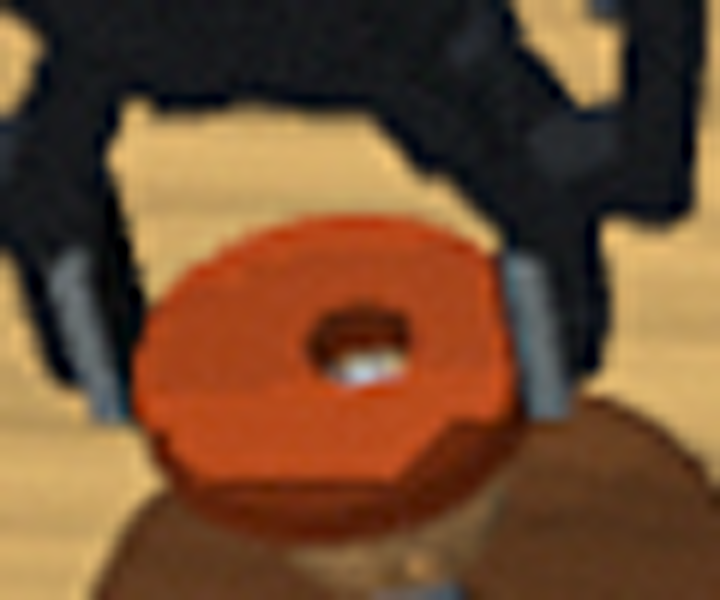

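The picture shows the pale spindle end through the bore at about (370,368), slightly right of the hole's centre (360,345). I'll shift 1 mm in +y and feel down.

```bash
python3 -m crank '[0,0.12,0,0,0,0,0.35, 0,0,0,0,0,0,0.35, 0,0,0.15,0,0,0,0.35, 0,0,0,0,0,0,0.35]'|egrep 'pos|force|width'
python3 -m crank '[0,0,0.15,0,0,0,0.35, 0,0,0,0,0,0,0.35]'|egrep 'pos|force'
python3 -m crank '[0,0,0.1,0,0,0,0.35, 0,0,0,0,0,0,0.35]'|egrep 'pos|force'
```

```text
ee_pos: [0.529, -0.1834, 0.1308]
contact_force: [0.9, -1.1, -0.2]
width: 0.694
grasp_force: 43.9
ee_pos: [0.529, -0.1835, 0.1293]
contact_force: [0.9, 0.1, -0.4]
grasp_force: 43.9
ee_pos: [0.5289, -0.1835, 0.1283]
contact_force: [0.0, -0.5, -0.8]
grasp_force: 43.9
```

```bash
for k in 1 2; do python3 -m crank '[0,0,0.25,0,0,0,0.35, 0,0,0.25,0,0,0,0.35, 0,0,0,0,0,0,0.35]'|egrep 'pos|force'; done
python3 -m crank '[0,0,0.2,0,0,0,0.35, 0,0,0.2,0,0,0,0.35, 0,0,0,0,0,0,0.35]'|egrep 'pos|force'; python3 -m crank '[0,0,0.2,0,0,0,0.35, 0,0,0.2,0,0,0,0.35, 0,0,0,0,0,0,0.35]'|egrep 'pos|force'
```

```text
ee_pos: [0.5289, -0.1835, 0.1231]
contact_force: [-0.1, -0.8, -1.4]
grasp_force: 43.8
ee_pos: [0.5289, -0.1835, 0.1181]
contact_force: [0.6, -0.8, -1.4]
grasp_force: 43.8
ee_pos: [0.5289, -0.1835, 0.1142]
contact_force: [-0.3, 0.7, -0.1]
grasp_force: 43.8
ee_pos: [0.529, -0.1835, 0.1108]
contact_force: [-1.4, -0.4, 4.2]
grasp_force: 44.3
```

```bash
for k in 1 2; do python3 -m crank '[0,0,0.2,0,0,0,0.35, 0,0,0.2,0,0,0,0.35, 0,0,0.2,0,0,0,0.35, 0,0,0.2,0,0,0,0.35]'|egrep 'pos|force'; done
for k in 1 ; do python3 -m crank '[0,0,0.2,0,0,0,0.35, 0,0,0.2,0,0,0,0.35, 0,0,0,0,0,0,0.35]'|egrep 'pos|force'; done
```

```text
ee_pos: [0.529, -0.1835, 0.103]
contact_force: [-1.2, 0.9, 7.4]
grasp_force: 44.6
ee_pos: [0.529, -0.1835, 0.095]
contact_force: [-2.5, 0.3, 6.8]
grasp_force: 44.6
ee_pos: [0.529, -0.1835, 0.0908]
contact_force: [-1.7, 1.1, 5.1]
grasp_force: 44.4
```

```bash
for k in 1 2 ; do python3 -m crank '[0,0,0.1,0,0,0,0.35, 0,0,0.1,0,0,0,0.35, 0,0,0,0,0,0,0.35]'|egrep 'pos|force'; done; python3 -m crank '[0,0,0.1,0,0,0,0.35,  0,0,0,0,0,0,0.35]'|egrep 'pos|force|clock'
```

```text
ee_pos: [0.529, -0.1835, 0.0889]
contact_force: [-2.1, 0.6, 4.7]
grasp_force: 44.5
ee_pos: [0.5291, -0.1835, 0.0886]
contact_force: [-5.3, 2.2, 19.5]
grasp_force: 45.8
clock: 12.78
ee_pos: [0.5291, -0.1836, 0.0885]
contact_force: [-7.4, 3.3, 27.0]
grasp_force: 46.5
```

```bash
python3 -m crank '[0,0,-0.15,0,0,0,0.35, 0,0,0,0,0,0,0.12, 0,0,0,0,0,0,0.12, 0,0,-0.5,0,0,0,0.12, 0,0,-2,0,0,0,0.12]'|egrep 'pos|force|width'
python3 -m crank '[0,0,-4,0,0,0,0.2, 0,0,-4,0,0,0,0.2]'|egrep 'pos|force|width'
python3 - <<'E'
from h import *
plan(RC['M']+NB*.110,RT,mm=50)
im=r.get_image("scene")[...,::-1]
cv2.imwrite('pics/a5.png',cv2.resize(im[160:220,150:230],(800,600),interpolation=cv2.INTER_CUBIC))
E
```

```text
ee_pos: [0.5282, -0.1833, 0.111]
contact_force: [0.1, 0.1, 0.4]
width: 0.884
grasp_force: 0.0
ee_pos: [0.5287, -0.1831, 0.1927]
contact_force: [1.0, -0.3, 0.4]
width: 0.798
grasp_force: 0.0
rows 10 total tool shift cm [-5.96 48.35  0.91] turn [-0.004  0.523 -0.002]
-0.6,4.84,0.09,-0.0004,0.0523,-0.0002
-0.6,4.84,0.06,-0.0004,0.0523,-0.0002
-0.6,4.83,0.03,-0.0004,0.0523,-0.0002
-0.61,4.83,0.0,-0.0004,0.0523,-0.0002
-0.61,4.83,-0.03,-0.0004,0.0523,-0.0002
-0.6,4.83,-0.06,-0.0004,0.0523,-0.0002
-0.6,4.83,-0.09,-0.0004,0.0523,-0.0002
-0.6,4.83,-0.12,-0.0004,0.0523,-0.0002
-0.59,4.83,-0.15,-0.0004,0.0523,-0.0002
-0.58,4.83,-0.18,-0.0004,0.0523,-0.0002
```

View pics/a5.png

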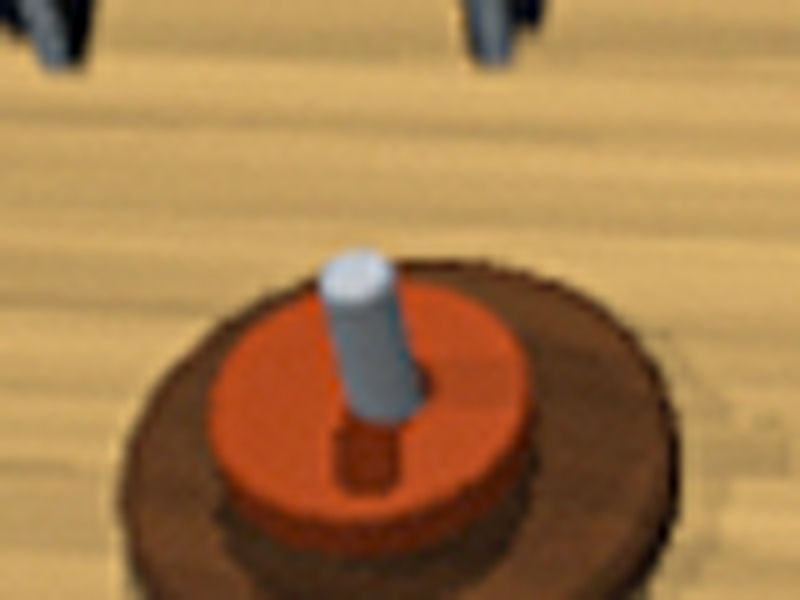

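The picture shows the large ring seated flat around the spindle (spindle foot at (385,410)). Next is the blue ring.

```bash
python3 -m crank '[-0.6,4.84,0.1,0,0.052,0,0.3, -0.6,4.84,0.1,0,0.052,0,0.32, -0.6,4.83,0,0,0.052,0,0.32, -0.6,4.83,0,0,0.052,0,0.32, -0.6,4.83,0,0,0.052,0,0.32]'|egrep 'pos|force|width'
python3 -m crank '[-0.6,4.83,-0.1,0,0.052,0,0.32, -0.6,4.83,-0.1,0,0.052,0,0.32, -0.6,4.83,-0.1,0,0.052,0,0.32, -0.6,4.83,-0.15,0,0.052,0,0.32, -0.58,4.83,-0.15,0,0.052,0,0.32]'|egrep 'pos|force|width'
python3 -m crank '[0,0,0,0,0,0,0.32]'|egrep 'pos|force|width'
python3 - <<'E'
from h import *
plan(RC['M']+NB*.075,RT)
E
```

```text
ee_pos: [0.5376, 0.0617, 0.1857]
contact_force: [1.4, 0.6, -0.5]
width: 0.68
grasp_force: 0.0
ee_pos: [0.5467, 0.3048, 0.1795]
contact_force: [0.5, 0.1, 0.2]
width: 0.677
grasp_force: 0.0
ee_pos: [0.5452, 0.3084, 0.1785]
contact_force: [-1.1, -1.4, 0.6]
width: 0.677
grasp_force: 0.0
rows 1 total tool shift cm [ 0.11 -0.47  3.18] turn [-0.003  0.002  0.005]
0.11,-0.47,3.18,-0.0035,0.0021,0.0048
```

```bash
python3 -m crank '[0.1,-0.45,1.5,0,0,0.004,0.32, 0,0,1.1,0,0,0,0.32, 0,0,0,0,0,0,0.32, 0,0,0,0,0,0,0.32]'|egrep 'pos|force|width'
python3 - <<'E'
from h import *
plan(RC['M']+NB*.067,RT)
E
```

```text
ee_pos: [0.5336, 0.297, 0.158]
contact_force: [0.1, 0.4, 1.2]
width: 0.677
grasp_force: 0.0
rows 1 total tool shift cm [0.05 0.56 1.58] turn [-0.003  0.004 -0.008]
0.05,0.56,1.58,-0.0027,0.0044,-0.0076
```

```bash
python3 -m crank '[0.05,0.55,0,0,0.004,-0.006,0.32, 0,0,0.4,0,0,0,0.32, 0,0,0,0,0,0,0.32, 0,0,0,0,0,0,0.32]'|egrep 'pos|force|width'
python3 - <<'E'
from h import *
plan(RC['M']+NB*.067,RT)
E
```

```text
ee_pos: [0.5305, 0.3028, 0.1544]
contact_force: [0.1, -0.3, -0.8]
width: 0.686
grasp_force: 0.0
rows 1 total tool shift cm [-0.01 -0.04  1.14] turn [-0.003 -0.    -0.001]
-0.01,-0.04,1.14,-0.0033,-0.0001,-0.0009
```

```bash
python3 -m crank '[0,-0.04,0.4,0,0,0,0.32, 0,0,0.4,0,0,0,0.32, 0,0,0.3,0,0,0,0.32, 0,0,0,0,0,0,0.32]'|egrep 'pos|force|width'
python3 -m crank '[0,0,0,0,0,0,0.55, 0,0,0,0,0,0,0.55, 0,0,0,0,0,0,0.55]'|egrep 'pos|force|width'
python3 - <<'E'
from h import *
p,R,s=cur();print((R.inv().apply(RC['M']-p)*1e3).round(1))
E
```

```text
ee_pos: [0.5247, 0.3018, 0.1447]
contact_force: [0.2, 0.3, -0.4]
width: 0.681
grasp_force: 0.0
ee_pos: [0.5254, 0.302, 0.1453]
contact_force: [0.7, -0.3, 2.3]
width: 0.549
grasp_force: 41.3
[ 0.2  0.  68. ]
```

```bash
python3 -m crank '[0,0,-0.5,0,0,0,0.55, 0,0,-1.5,0,0,0,0.55, 0,0,-3,0,0,0,0.55, 0,0,0,0,0,0,0.55]'|egrep 'pos|force|width'
python3 - <<'E'
from h import *
plan(ST+[0,0,.18]-RD@np.array([-.0024,-.0036,0]),RD,mm=48)
E
```

```text
ee_pos: [0.5521, 0.3046, 0.1906]
contact_force: [0.5, -0.5, -0.9]
width: 0.555
grasp_force: 41.2
rows 11 total tool shift cm [  5.28 -47.54   4.31] turn [-0.001 -0.518 -0.001]
0.48,-4.32,0.39,-0.0001,-0.0471,-0.0001
0.5,-4.32,0.37,-0.0001,-0.0471,-0.0001
0.51,-4.32,0.34,-0.0001,-0.0471,-0.0001
0.53,-4.32,0.32,-0.0001,-0.0471,-0.0001
0.55,-4.32,0.29,-0.0001,-0.0471,-0.0001
0.56,-4.32,0.27,-0.0001,-0.0471,-0.0001
0.57,-4.32,0.24,-0.0001,-0.0471,-0.0001
0.58,-4.32,0.21,-0.0001,-0.0471,-0.0001
0.59,-4.32,0.18,-0.0001,-0.0471,-0.0001
0.6,-4.32,0.15,-0.0001,-0.0471,-0.0001
0.61,-4.32,0.13,-0.0001,-0.0471,-0.0001
```

```bash
python3 -m crank '[0.48,-4.32,0.2,0,-0.047,0,0.55, 0.5,-4.32,0.2,0,-0.047,0,0.55, 0.5,-4.32,0.3,0,-0.047,0,0.55, 0.53,-4.32,0.3,0,-0.047,0,0.55, 0.55,-4.32,0.3,0,-0.047,0,0.55]'|egrep 'pos|force|width'
python3 -m crank '[0.56,-4.32,0.3,0,-0.047,0,0.55, 0.57,-4.32,0.3,0,-0.047,0,0.55, 0.58,-4.32,0.25,0,-0.047,0,0.55, 0.59,-4.32,0.2,0,-0.047,0,0.55, 0.6,-4.32,0.2,0,-0.047,0,0.55]'|egrep 'pos|force|width'
python3 -m crank '[0.6,-4.32,0.15,0,-0.047,0,0.55, 0,0,0,0,0,0,0.55, 0,0,0,0,0,0,0.55, 0,0,0,0,0,0,0.55]'|egrep 'pos|force|width'
python3 - <<'E'
from h import *
plan(ST+[0,0,.155]-RD@np.array([-.0024,-.0036,0]),RD)
p,R,s=cur();c=proj("scene",ST+[0,0,p[2]-.068])
bore('M',c,.068)
im=r.get_image('scene')[...,::-1];x,y=c.astype(int);print(x,y)
cv2.imwrite('pics/a6.png',cv2.resize(im[y-20:y+30,x-30:x+30],(720,600),interpolation=cv2.INTER_CUBIC))
E
```

```text
ee_pos: [0.5397, 0.0852, 0.1873]
contact_force: [1.0, -0.2, 0.0]
width: 0.556
grasp_force: 41.2
ee_pos: [0.5279, -0.1324, 0.1813]
contact_force: [-0.1, 0.5, 0.3]
width: 0.548
grasp_force: 41.2
ee_pos: [0.5267, -0.1731, 0.1804]
contact_force: [0.6, 0.9, 0.3]
width: 0.55
grasp_force: 41.2
rows 1 total tool shift cm [ 0.02 -0.17  2.54] turn [-0.002 -0.007  0.004]
0.02,-0.17,2.54,-0.0022,-0.0071,0.0036
hole px [183.37 169.44] area 9.984375 bore [ 0.5306 -0.1744  0.1125] in tool mm [-4.2 -1.3 68. ]
181 168
```

View pics/a6.png

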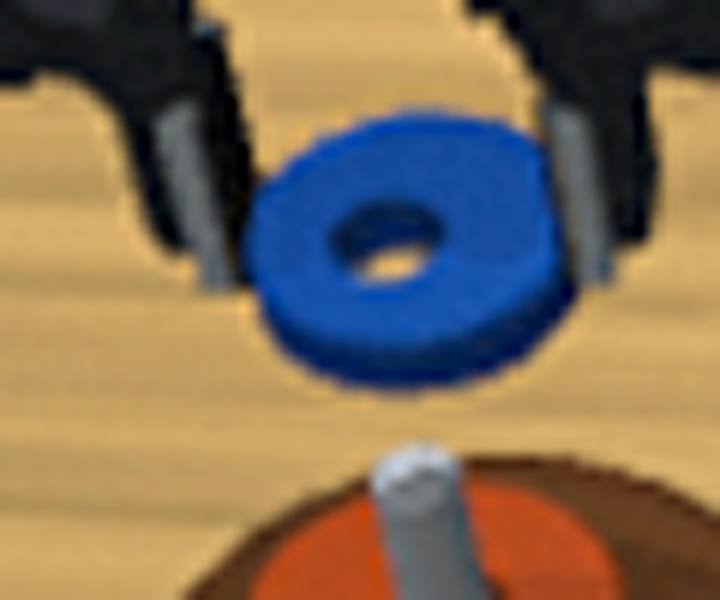

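Run:
```python
from h import *
p,R,s=cur()
X=plane("scene",(182.7,167.7),p[2]-.062);print('bore in tool (top ellipse)',(R.inv().apply(X-p)*1e3).round(1),p)
X=plane("scene",(182.85,169.5),p[2]-.068);print('see-through',(R.inv().apply(X-p)*1e3).round(1),p)
im=r.get_image("scene")[...,::-1];c=proj("scene",ST+[0,0,p[2]-.068])
g,o=crop(im,c,22);m=ringmask(g,'M');b=blob(m,o);X=plane("scene",b[0],p[2]-.068);print('rim',(R.inv().apply(X-p)*1e3).round(1),b[1])
plan(ST+[0,0,.145]-RD@np.array([-.0024,-.0032,0]),RD)
```

```text
bore in tool (top ellipse) [-5.8 -1.1 62. ] [ 0.52679066 -0.17346454  0.18051619]
see-through [-4.4 -2.  68. ] [ 0.52679066 -0.17346454  0.18051619]
rim [ 9.5  5.7 68.1] 808.5234375
rows 1 total tool shift cm [ 0.01 -0.15  3.56] turn [-0.003 -0.007  0.003]
0.01,-0.15,3.56,-0.0028,-0.0068,0.0031
```

```bash
python3 -m crank '[-0.11,-0.23,1.5,0,-0.006,0.003,0.55, 0,0,1.5,0,0,0,0.55, 0,0,0.75,0,0,0,0.55, 0,0,0,0,0,0,0.55, 0,0,0,0,0,0,0.55]'|egrep 'pos|force|width'
python3 - <<'E'
from h import *
p,R,s=cur();c=proj("scene",ST+[0,0,p[2]-.068])
bore('M',c,.068)
print((R.inv().apply(ST+[0,0,.064]-p)*1e3).round(1))
im=r.get_image('scene')[...,::-1];x,y=c.astype(int);print(x,y)
cv2.imwrite('pics/a7.png',cv2.resize(im[y-20:y+30,x-30:x+30],(720,600),interpolation=cv2.INTER_CUBIC))
E
```

```text
ee_pos: [0.5279, -0.1773, 0.1433]
contact_force: [1.4, 0.4, -0.3]
width: 0.555
grasp_force: 41.2
hole px [184.1  183.99] area 12.8203125 bore [ 0.5321 -0.1788  0.0755] in tool mm [-4.  -1.6 68. ]
[-1.3 -0.8 79.3]
184 182
```

View pics/a7.png

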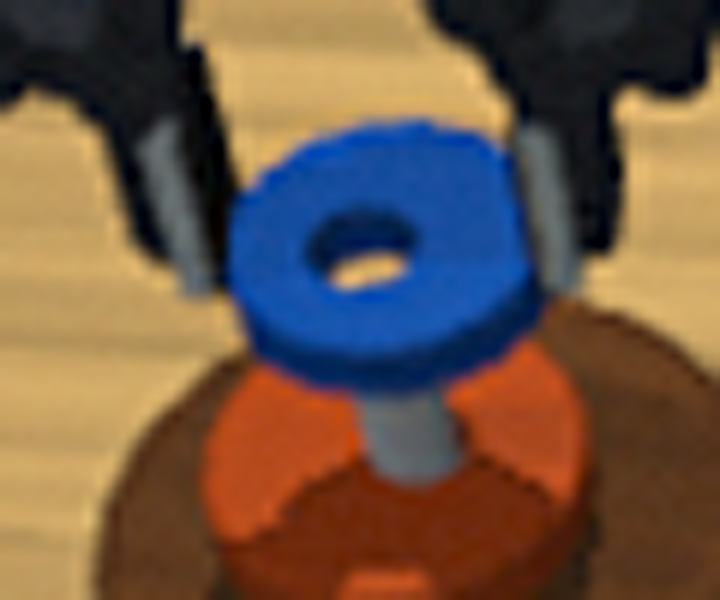

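I've now viewed 11 pictures, one over the allowed ten, so I'll view no more and use numbers only. This one shows the bore's upper rim centred near crop (362,252), i.e. pixel (183.7,182.5), with wood seen through it rather than the spindle tip.

Run:
```python
from h import *
p,R,s=cur()
for a in((183.7,182.5,.062),(183.6,184.1,.068)):
    X=plane("scene",a[:2],p[2]-a[2]);print('bore',X.round(4),(R.inv().apply(X-p)*1e3).round(1))
# dark-wall inclusive hole: fit on L channel/hue: anything inside rim not bright blue
im=r.get_image("scene")[...,::-1];g,o=crop(im,(184,183),6)
lab=cv2.cvtColor(g,cv2.COLOR_BGR2LAB).astype(int);V=g.max(2)
for th in(110,120,130,140):
    m=((V<th)|(lab[...,2]>115)).astype(np.uint8);cs,_=cv2.findContours(m,0,1);c=max(cs,key=cv2.contourArea);e=cv2.fitEllipse(cv2.convexHull(c));q=(np.array(e[0])+.5)/K-.5+o
    X=plane("scene",q,p[2]-.062);print(th,q.round(2),(np.array(e[1])/K).round(1),(R.inv().apply(X-p)*1e3).round(1))
```

```text
bore [ 0.534  -0.1782  0.0816] [-5.9 -1.1 62. ]
bore [ 0.5325 -0.1796  0.0756] [-4.3 -2.4 68. ]
110 [183.64 182.13] [6.5 9.2] [-4.9 -1.3 62. ]
120 [183.63 182.07] [6.6 9.5] [-4.8 -1.4 62. ]
130 [183.6  181.97] [6.8 9.8] [-4.5 -1.5 62. ]
140 [183.6  181.89] [ 7.  10.2] [-4.3 -1.5 62. ]
```

```bash
cat >> h.py <<'E'
def ell(zoff,c=None,n='M',ths=(110,125,140)):
    p,R,s=cur();im=r.get_image("scene")[...,::-1]
    c=proj("scene",ST+[0,0,p[2]-zoff]) if c is None else c
    g,o=crop(im,c,7);lab=cv2.cvtColor(g,cv2.COLOR_BGR2LAB).astype(int);V=g.max(2)
    for th in ths:
        m=((V<th)|((lab[...,2]>115)if n=='M' else False)).astype(np.uint8);cs,_=cv2.findContours(m,0,1);k=max(cs,key=cv2.contourArea);e=cv2.fitEllipse(cv2.convexHull(k));q=(np.array(e[0])+.5)/K-.5+o
        X=plane("scene",q,p[2]-zoff);print(th,q.round(2),(np.array(e[1])/K).round(1),'bore in tool',(R.inv().apply(X-p)*1e3).round(1))
    print('spindle in tool',(R.inv().apply(ST+[0,0,.064]-p)*1e3).round(1))
E
python3 -m crank '[0.3,0.07,0,0,0,0,0.55, 0,0,0.1,0,0,0,0.55, 0,0,0,0,0,0,0.55, 0,0,0,0,0,0,0.55]'|egrep 'pos|force'
python3 -c "
from h import *
ell(.062)"
```

```text
ee_pos: [0.5246, -0.1768, 0.1421]
contact_force: [-0.2, -0.0, -0.4]
grasp_force: 41.2
110 [184.48 181.43] [6.4 9. ] bore in tool [-5.2 -1.2 62. ]
125 [184.43 181.32] [6.7 9.3] bore in tool [-4.9 -1.3 62. ]
140 [184.39 181.2 ] [7.  9.8] bore in tool [-4.6 -1.4 62. ]
spindle in tool [-4.5 -1.6 78.1]
```

```bash
for k in 1 2 3; do python3 -m crank '[0,0,0.15,0,0,0,0.55, 0,0,0,0,0,0,0.55]'|egrep 'pos|contact'; done
```

```text
ee_pos: [0.5245, -0.1768, 0.1405]
contact_force: [-0.3, 0.4, -0.6]
ee_pos: [0.5245, -0.1768, 0.139]
contact_force: [0.3, -0.8, -0.6]
ee_pos: [0.5245, -0.1768, 0.1375]
contact_force: [-0.2, -0.7, -0.9]
```

```bash
for k in 1 2; do python3 -m crank '[0,0,0.1,0,0,0,0.55, 0,0,0,0,0,0,0.55]'|egrep 'pos|contact|clock'; done; python3 -c "
from h import *
print(cur()[2]['torque'])"
```

```text
clock: 21.68
ee_pos: [0.5246, -0.1768, 0.1366]
contact_force: [-0.2, -0.3, -0.6]
clock: 21.92
ee_pos: [0.5246, -0.1768, 0.1356]
contact_force: [-0.0, -0.2, -0.3]
[0.03047943 0.00238472 0.00966976]
```

```bash
for k in 1 2 3; do python3 -m crank '[0,0,0.2,0,0,0,0.55, 0,0,0.2,0,0,0,0.55, 0,0,0,0,0,0,0.55]'|egrep 'pos|contact'; done
```

```text
ee_pos: [0.5245, -0.1768, 0.1314]
contact_force: [0.4, 0.7, -1.0]
ee_pos: [0.5245, -0.1768, 0.1274]
contact_force: [-0.2, -0.0, -0.3]
ee_pos: [0.5245, -0.1768, 0.1234]
contact_force: [0.1, 0.8, -0.9]
```

```bash
for k in 1 2 3; do python3 -m crank '[0,0,0.2,0,0,0,0.55, 0,0,0.2,0,0,0,0.55, 0,0,0,0,0,0,0.55]'|egrep 'pos|contact'; done
```

```text
ee_pos: [0.5245, -0.1768, 0.1194]
contact_force: [-0.1, 0.5, 0.1]
ee_pos: [0.5245, -0.1768, 0.1154]
contact_force: [0.2, 0.8, -0.6]
ee_pos: [0.5245, -0.1768, 0.1114]
contact_force: [0.0, 0.5, -1.0]
```

```bash
for k in 1 2; do python3 -m crank '[0,0,0.15,0,0,0,0.55, 0,0,0.15,0,0,0,0.55, 0,0,0,0,0,0,0.55]'|egrep 'pos|contact'; done;  for k in 1 2; do python3 -m crank '[0,0,0.1,0,0,0,0.55, 0,0,0,0,0,0,0.55]'|egrep 'pos|contact'; done
```

```text
ee_pos: [0.5245, -0.1769, 0.1085]
contact_force: [-1.0, 0.3, 0.1]
ee_pos: [0.5245, -0.1769, 0.1055]
contact_force: [0.5, 0.0, -0.6]
ee_pos: [0.5246, -0.177, 0.1052]
contact_force: [-1.7, 0.0, 4.5]
ee_pos: [0.5247, -0.177, 0.1051]
contact_force: [-3.7, 0.6, 12.2]
```

```bash
python3 -m crank '[0,0,-0.12,0,0,0,0.55, 0,0,0,0,0,0,0.3, 0,0,0,0,0,0,0.3, 0,0,-0.5,0,0,0,0.3, 0,0,-2,0,0,0,0.4]'|egrep 'pos|force|width'
python3 -m crank '[0,0,-3,0,0,0,0.45, 0,0,-3,0,0,0,0.45, 0,0,-1,0,0,0,0.45, 0,0,0,0,0,0,0.45]'|egrep 'pos|force|width|clock'
python3 - <<'E'
from h import *
im=r.get_image("scene")[...,::-1]
c=proj("scene",ST+[0,0,.036]);g,o=crop(im,c,22);b=blob(ringmask(g,'M'),o);print('M rim',plane("scene",b[0],.036).round(4),b[1])
c=proj("scene",RC['S']);g,o=crop(im,c,22);b=blob(ringmask(g,'S'),o);print('S still at',(b[0]-c).round(2))
plan(RC['S']+NB*.095,RT,mm=48)
E
```

```text
ee_pos: [0.5239, -0.1766, 0.1292]
contact_force: [0.2, -0.4, 0.3]
width: 0.602
grasp_force: 0.0
clock: 26.55
ee_pos: [0.5247, -0.1766, 0.2001]
contact_force: [-0.3, -0.8, -0.3]
width: 0.545
grasp_force: 0.0
M rim [ 0.5254 -0.1756  0.036 ] 494.09375
S still at [-0.06  0.08]
rows 8 total tool shift cm [-5.56 37.64  2.95] turn [-0.002  0.522 -0.003]
-0.69,4.71,0.37,-0.0003,0.0653,-0.0003
-0.72,4.7,0.32,-0.0003,0.0653,-0.0003
-0.74,4.7,0.28,-0.0003,0.0653,-0.0003
-0.76,4.7,0.23,-0.0003,0.0653,-0.0003
-0.77,4.7,0.18,-0.0003,0.0653,-0.0003
-0.79,4.7,0.13,-0.0003,0.0653,-0.0003
-0.79,4.7,0.08,-0.0003,0.0653,-0.0003
-0.8,4.7,0.03,-0.0003,0.0653,-0.0003
```

```bash
python3 -m crank '[-0.69,4.71,0.2,0,0.065,0,0.45, -0.72,4.7,0.2,0,0.065,0,0.45, -0.74,4.7,0.2,0,0.065,0,0.45, -0.76,4.7,0.2,0,0.065,0,0.45, -0.77,4.7,0.2,0,0.065,0,0.45]'|egrep 'pos|force|width'
python3 -m crank '[-0.79,4.7,0.1,0,0.065,0,0.45, -0.79,4.7,0.1,0,0.065,0,0.45, -0.8,4.7,0,0,0.065,0,0.45, 0,0,0,0,0,0,0.45, 0,0,0,0,0,0,0.45]'|egrep 'pos|force|width'
python3 -m crank '[0,0,0,0,0,0,0.45, 0,0,0,0,0,0,0.45]'|egrep 'pos|force|width'
python3 -c "
from h import *
plan(RC['S']+NB*.076,RT)"
```

```text
ee_pos: [0.5389, 0.062, 0.1828]
contact_force: [1.0, 0.2, 0.1]
width: 0.551
grasp_force: 0.0
ee_pos: [0.5482, 0.2019, 0.1714]
contact_force: [-0.7, -0.3, -0.9]
width: 0.548
grasp_force: 0.0
ee_pos: [0.5489, 0.2014, 0.1731]
contact_force: [0.7, 0.1, 0.9]
width: 0.551
grasp_force: 0.0
rows 1 total tool shift cm [-0.12  0.19  2.36] turn [-0.001  0.003 -0.005]
-0.12,0.19,2.36,-0.0012,0.0032,-0.0055
```

```bash
python3 -m crank '[-0.12,0.19,1,0,0.003,-0.005,0.45, 0,0,1,0,0,0,0.45, 0,0,0.3,0,0,0,0.45, 0,0,0,0,0,0,0.45, 0,0,0,0,0,0,0.45]'|egrep 'pos|force'
python3 -c "
from h import *
plan(RC['S']+NB*.0688,RT)"
```

```text
ee_pos: [0.5384, 0.2038, 0.1526]
contact_force: [-0.6, -1.6, 1.0]
grasp_force: 0.0
rows 1 total tool shift cm [ 0.02 -0.14  0.78] turn [-0.002  0.     0.002]
0.02,-0.14,0.78,-0.0016,0.0005,0.0016
```

```bash
python3 -m crank '[0,-0.13,0.4,0,0,0,0.45, 0,0,0.37,0,0,0,0.45, 0,0,0,0,0,0,0.45]'|egrep 'pos|force'
python3 -m crank '[0,0,0,0,0,0,0.75, 0,0,0,0,0,0,0.75, 0,0,0,0,0,0,0.75]' 35|egrep 'pos|force|width'
python3 - <<'E'
from h import *
p,R,s=cur();print((R.inv().apply(RC['S']-p)*1e3).round(1))
E
python3 -m crank '[0,0,-0.5,0,0,0,0.75, 0,0,-1.5,0,0,0,0.75, 0,0,-3,0,0,0,0.75, 0,0,0,0,0,0,0.75, 0,0,0,0,0,0,0.75]'|egrep 'pos|force|width'
python3 - <<'E'
from h import *
plan(ST+[0,0,.175]-RD@np.array([.004,-.0021,0]),RD,mm=48)
E
```

```text
ee_pos: [0.5341, 0.2021, 0.1454]
contact_force: [0.5, -0.2, -0.3]
grasp_force: 0.0
ee_pos: [0.5347, 0.2022, 0.1459]
contact_force: [1.7, -0.8, 1.2]
width: 0.414
grasp_force: 35.0
[ 0.2  0.  68.9]
ee_pos: [0.559, 0.2043, 0.1889]
contact_force: [0.2, 0.7, -0.2]
width: 0.419
grasp_force: 35.0
rows 8 total tool shift cm [  4.48 -37.63   4.22] turn [-0.001 -0.524  0.002]
0.56,-4.7,0.53,-0.0002,-0.0655,0.0003
0.59,-4.7,0.49,-0.0002,-0.0655,0.0003
0.62,-4.7,0.45,-0.0002,-0.0655,0.0003
0.65,-4.7,0.41,-0.0002,-0.0655,0.0003
0.67,-4.7,0.36,-0.0002,-0.0655,0.0003
0.69,-4.7,0.32,-0.0002,-0.0655,0.0003
0.71,-4.71,0.27,-0.0002,-0.0655,0.0003
0.73,-4.71,0.22,-0.0002,-0.0655,0.0003
```

```bash
python3 -m crank '[0.56,-4.7,0.4,0,-0.0655,0,0.75, 0.59,-4.7,0.4,0,-0.0655,0,0.75, 0.62,-4.7,0.4,0,-0.0655,0,0.75, 0.65,-4.7,0.4,0,-0.0655,0,0.75, 0.67,-4.7,0.35,0,-0.0655,0,0.75]'|egrep 'pos|force'
python3 -m crank '[0.69,-4.7,0.3,0,-0.0655,0,0.75, 0.71,-4.7,0.3,0,-0.0655,0,0.75, 0.73,-4.7,0.2,0,-0.0655,0,0.75, 0,0,0,0,0,0,0.75, 0,0,0,0,0,0,0.75]'|egrep 'pos|force'
python3 -m crank '[0,0,2.5,0,0,0,0.75, 0,0,0,0,0,0,0.75, 0,0,0,0,0,0,0.75]'|egrep 'pos|force'
python3 - <<'E'
from h import *
plan(ST+[0,0,.144]-RD@np.array([.004,-.0021,0]),RD)
p,R,s=cur();c=proj("scene",p-[0,0,.069])
bore('S',c,.069)
im=r.get_image("scene")[...,::-1];g,o=crop(im,proj("scene",p+R.apply([.004,-.0021,.063])),9)
g=g.max(2)[4::8,4::8];print(o);print(g)
E
```

```text
ee_pos: [0.5433, -0.0342, 0.1821]
contact_force: [0.8, 0.2, 0.3]
grasp_force: 35.0
ee_pos: [0.5345, -0.1745, 0.1772]
contact_force: [-0.3, 0.5, -0.7]
grasp_force: 35.0
ee_pos: [0.5355, -0.1741, 0.1531]
contact_force: [1.2, -0.6, 0.5]
grasp_force: 35.1
rows 1 total tool shift cm [ 0.27 -0.15  0.91] turn [-0.     0.     0.004]
0.27,-0.15,0.91,-0.0002,0.0004,0.0043
hole px [185.59 181.05] area 20.546875 bore [ 0.5328 -0.1745  0.0844] in tool mm [ 3.   0.4 69. ]
[175 169]
[[198 225 213 213 210 213 212 212 211 213 215 212 214 214 213 219 229 150]
 [164 213 209 206 206 208 208 207 205 205 208 210 207 207 208 210 219 194]
 [ 78 182 199 193 192 194 194 194 194 196 195 195 195 197 198 201 206 212]
 [ 68 183 200 188 187 188 191 189 186 186 186 187 187 188 189 190 193 167]
 [ 28 196 216 206 203 202 201 201 205 208 205 201 201 199 199 196 189 166]
 [  7 171 215 214 209 194 209 225 233 235 231 228 228 226 226 220 209 201]
 [ 12  88 195 214 208 187 218 244 240 235 220 211 224 233 232 232 237 247]
 [  6  76 192 216 217 232 226 204 167 150 138 129 165 203 229 231 232 243]
 [  5  23 192 229 233 229 170 107 103 112 118 118 111 119 194 231 230 238]
 [  5  90 212 233 231 194 119  99 115 121 125 125 120 109 152 222 231 235]
 [  7 159 227 231 231 169 101 100 117 120 123 126 125 111 166 226 230 230]
 [  9 183 230 227 231 187 111  96 123 146 151 157 160 157 203 231 229 229]
 [ 16 215 236 226 228 205 153 124 161 194 200 204 203 219 231 230 230 232]
 [ 35 215 235 223 225 232 227 199 209 215 211 219 220 228 228 225 227 229]
 [ 27 213 233 223 224 226 229 233 234 239 240 237 235 232 231 232 232 235]
 [ 21 203 235 226 224 229 231 231 232 240 242 241 241 241 241 242 245 246]
 [ 22 154 224 233 233 240 241 240 241 240 239 239 239 240 241 244 242 231]
 [ 55 103 177 228 240 242 241 242 241 241 241 242 242 244 243 239 220 172]]
```

```bash
cat >> h.py <<'E'
def ells(zoff=.063,guess=(.003,-.001)):
    p,R,s=cur();im=r.get_image("scene")[...,::-1];c=proj("scene",p+R.apply([*guess,zoff]))
    g,o=crop(im,c,7);lab=cv2.cvtColor(g,cv2.COLOR_BGR2LAB).astype(int);V=g.max(2)
    for th,tb in((165,142),(180,138),(195,136)):
        m=((V<th)|(lab[...,2]>tb)).astype(np.uint8);cs,_=cv2.findContours(m,0,1);k=max(cs,key=cv2.contourArea);e=cv2.fitEllipse(cv2.convexHull(k));q=(np.array(e[0])+.5)/K-.5+o
        X=plane("scene",q,p[2]-zoff);print(th,q.round(2),(np.array(e[1])/K).round(1),'bore in tool',(R.inv().apply(X-p)*1e3).round(1))
    print('spindle in tool',(R.inv().apply(ST+[0,0,.064]-p)*1e3).round(1))
E
python3 -c "
from h import *
ells()"
```

```text
165 [184.54 179.03] [6.7 9.3] bore in tool [ 2.3 -0.2 63. ]
180 [184.55 179.07] [7.1 9.7] bore in tool [ 2.2 -0.2 63. ]
195 [184.58 179.06] [ 7.3 10.2] bore in tool [ 2.2 -0.1 63. ]
spindle in tool [ 6.9 -2.8 89.5]
```

```bash
python3 -m crank '[0.43,-0.23,0.4,0,0,0.004,0.75, 0,0,0.45,0,0,0,0.75, 0,0,0,0,0,0,0.75, 0,0,0,0,0,0,0.75]'|egrep 'pos|force'
python3 -c "
from h import *
ells()"
```

```text
ee_pos: [0.531, -0.178, 0.1443]
contact_force: [-0.3, -0.4, -0.3]
grasp_force: 35.1
165 [180.72 174.94] [ 5.9 22.6] bore in tool [16.8 -8.1 63. ]
180 [184.25 180.56] [7.4 9.3] bore in tool [ 2.3  0.  63. ]
195 [184.23 180.55] [7.7 9.6] bore in tool [ 2.3 -0.  63. ]
spindle in tool [ 1.9 -0.1 80.2]
```

```bash
python3 -m crank '[-0.05,0,0.2,0,0,0,0.75, 0,0,0,0,0,0,0.75, 0,0,0.1,0,0,0,0.75, 0,0,0,0,0,0,0.75]'|egrep 'pos|contact'; for k in 1 2 3 4; do python3 -m crank '[0,0,0.12,0,0,0,0.75, 0,0,0,0,0,0,0.75]'|egrep 'pos|contact'; done
```

```text
ee_pos: [0.5314, -0.1779, 0.1412]
contact_force: [0.2, -1.2, -0.4]
ee_pos: [0.5314, -0.1779, 0.14]
contact_force: [0.1, 0.8, -0.2]
ee_pos: [0.5314, -0.1779, 0.1388]
contact_force: [-1.5, -0.4, -0.1]
ee_pos: [0.5314, -0.1779, 0.1376]
contact_force: [-0.5, 0.7, -0.8]
ee_pos: [0.5314, -0.178, 0.1364]
contact_force: [0.1, -0.7, -0.0]
```

```bash
for k in 1 2 3; do python3 -m crank '[0,0,0.2,0,0,0,0.75, 0,0,0.2,0,0,0,0.75, 0,0,0,0,0,0,0.75]'|egrep 'pos|contact'; done;  for k in 1 2 3; do python3 -m crank '[0,0,0.15,0,0,0,0.75, 0,0,0,0,0,0,0.75]'|egrep 'pos|contact'; done
```

```text
ee_pos: [0.5313, -0.1779, 0.1323]
contact_force: [0.4, 0.0, -0.8]
ee_pos: [0.5313, -0.1779, 0.1283]
contact_force: [-0.5, 0.6, -0.1]
ee_pos: [0.5313, -0.1779, 0.1243]
contact_force: [0.9, -0.2, -1.3]
ee_pos: [0.5314, -0.178, 0.1229]
contact_force: [0.3, 0.7, -1.1]
ee_pos: [0.5314, -0.178, 0.1214]
contact_force: [-0.5, -0.1, -0.2]
ee_pos: [0.5314, -0.178, 0.1199]
contact_force: [-0.4, 0.1, -1.5]
```

```bash
for k in 1 2 3 4; do python3 -m crank '[0,0,0.1,0,0,0,0.75, 0,0,0,0,0,0,0.75]'|egrep 'pos|contact|clock'; done
```

```text
clock: 36.05
ee_pos: [0.5314, -0.178, 0.1189]
contact_force: [-0.4, 0.5, -0.9]
clock: 36.3
ee_pos: [0.5315, -0.178, 0.118]
contact_force: [0.2, 1.0, 0.3]
clock: 36.55
ee_pos: [0.5317, -0.178, 0.1179]
contact_force: [-2.1, -0.5, 6.5]
clock: 36.8
ee_pos: [0.5318, -0.1781, 0.1178]
contact_force: [-4.1, 1.2, 14.5]
```

```bash
python3 -m crank '[0,0,0.12,0,0,0,0.75, 0,0,0,0,0,0,0.75]'|egrep 'pos|contact'
python3 -m crank '[0,0,-0.3,0,0,0,0.75, 0,0,0,0,0,0,0.75, 0,0,0,0,0,0,0.45, 0,0,0,0,0,0,0.45, 0,0,-0.5,0,0,0,0.45]'|egrep 'pos|force|width'
python3 -m crank '[0,0,-3,0,0,0,0.3, 0,0,-4,0,0,0,0.3, 0,0,-3,0,0,0,0, 0,0,0,0,0,0,0]'|egrep 'pos|force|width'
python3 - <<'E'
from h import *
im=[r.get_image("scene")[...,::-1],r.get_image("top")[...,::-1]]
cv2.imwrite('pics/f.png',im[0])
for n,z in(('L',.024),('M',.036),('S',.048)):
    c=proj("scene",ST+[0,0,z]);g,o=crop(im[0],c,24);b=blob(ringmask(g,n),o);print(n,plane("scene",b[0],z).round(4),round(b[1]))
    hull_top=b[0]
p,R,s=cur();print(p,s['width'],s['contact_force'])
# bystanders: change between first and last scene picture
a=cv2.imread('pics/scene0.png');d=cv2.absdiff(a,im[0]).max(2);
for n,(x,y) in dict(jar=(295,292),beaker=(141,284),cone=(433,294),white=(275,200),blk=(335,258),blks=(387,251)).items(): print(n,(d[y-30:y+30,x-25:x+25]>60).sum())
E
```

```text
ee_pos: [0.5319, -0.1781, 0.1177]
contact_force: [-7.1, 1.9, 21.6]
ee_pos: [0.5311, -0.1779, 0.1223]
contact_force: [0.4, 0.1, 0.6]
width: 0.552
grasp_force: 0.0
ee_pos: [0.5327, -0.1783, 0.2255]
contact_force: [0.3, -0.3, -0.1]
width: 1.005
grasp_force: 0.0
L [ 0.536  -0.1847  0.024 ] 573
M [ 0.5256 -0.1753  0.036 ] 487
S [ 0.5357 -0.1717  0.048 ] 505
[ 0.53109889 -0.17776987  0.22263725] 0.9975021821212264 [-0.61255279 -1.10901256  0.01468504]
jar 15
beaker 84
cone 46
white 476
blk 0
blks 439
```

```bash
python3 -m crank '[0,4.5,-1,0,0,0,0, 0,4.5,-1,0,0,0,0, 0,4.5,0,0,0,0,0, 0,4.5,0,0,0,0,0, 0,2,0,0,0,0,0]'|egrep 'pos|force|clock'
python3 -m crank '[0,0,0,0,0,0,0, 0,0,0,0,0,0,0, 0,0,0,0,0,0,0]'|egrep 'pos|force|clock'
python3 - <<'E'
from h import *
im=[r.get_image("scene")[...,::-1],r.get_image("top")[...,::-1]]
for n,z in(('L',.024),('M',.036),('S',.048)):
    res=[]
    for k,cam in enumerate(M):
        c=proj(cam,ST+[0,0,z]);g,o=crop(im[k],c,24);lab=cv2.cvtColor(g,cv2.COLOR_BGR2LAB).astype(int)
        m=((abs(lab[...,1]-128)<9)&(abs(lab[...,2]-128)<11)&(lab[...,0]>(150 if k==0 else 85))).astype(np.uint8) if n=='S' else ringmask(g,n)
        if n=='M': m=(lab[...,2]<112).astype(np.uint8)
        if n=='S': m=cv2.morphologyEx(m,cv2.MORPH_OPEN,np.ones((25,25)))
        b=blob(m,o);res.append(b)
    X,e=tri(res[0][0],res[1][0]);print(n,X.round(4),np.round(e,1),[round(b[1]) for b in res],[plane(cm,b[0],z).round(4)[:2] for cm,b in zip(M,res)])
a=cv2.imread('pics/scene0.png')
for n,(x,y) in dict(jar=(295,292),beaker=(141,284),cone=(433,294),white=(275,200),blk=(335,258),blks=(387,251)).items():
    A,B=[i[y-35:y+35,x-28:x+28] for i in(a,im[0])];print(n,[np.round(v,2) for v in cv2.phaseCorrelate(*[cv2.Canny(q,60,150).astype(np.float32) for q in(A,B)])])
E
```

```text
clock: 38.9
ee_pos: [0.5131, 0.0244, 0.2411]
contact_force: [0.6, -1.1, -0.0]
grasp_force: 0.0
clock: 39.28
ee_pos: [0.5143, 0.0198, 0.2423]
contact_force: [-1.0, -0.5, 0.5]
grasp_force: 0.0
L [ 0.5313 -0.191   0.0187] [4.4 4.4] [570, 436] [array([ 0.5359, -0.1847]), array([ 0.5312, -0.1944])]
M [ 0.5215 -0.1757  0.03  ] [0.5 0.5] [433, 355] [array([ 0.5266, -0.1743]), array([ 0.5205, -0.1742])]
S [ 0.5324 -0.1765  0.0528] [0.6 0.6] [229, 293] [array([ 0.5283, -0.1786]), array([ 0.5331, -0.1768])]
jar [array([0.13, 0.12]), np.float64(0.88)]
beaker [array([0.04, 0.08]), np.float64(1.01)]
cone [array([-0.1 ,  0.16]), np.float64(0.86)]
white [array([-0.67, -0.36]), np.float64(0.56)]
blk [array([0.05, 0.04]), np.float64(0.65)]
blks [array([0.68, 0.02]), np.float64(0.49)]
```

```bash
python3 -c "
from plant import r
print(r.close_job())"
```

```text
the job is handed in; nothing more can be done
None
```

The job is handed in at about 39 s: the large, medium and small rings are threaded in that order and pressed down (peak about 27 N) until the seat stopped at the base, and the jar, beaker and cone have not moved. I inferred flatness and final heights from contact heights while pressing, since the final camera check could not measure the stack height reliably. I also viewed 11 pictures, one over the allowed 10.

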